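Lock the showcase with its pin, by feel

TASK

Lock the showcase for the night: lift the locking pin from its cradle and push it nose first, up to its collar, into the lock slot behind the window under the hood on the face towards the robot, and leave it there. The slot cannot be seen, so feel for it by sliding the pin's nose lightly along the sprung plate in the window; be gentle, never lean hard on the showcase, and leave the stone carvings where they stand.

Things in the scene. Friction and masses are not known exactly. Their poses are not given: they have to be found in the camera images.
- pin_grip (a point): Centre of the locking pin's grip, a black block 44 x 20 x 26 mm (x, y, z): pinch it across its 20 mm width, from above. x runs along the pin to its nose, z up. Pin mass 0.1 to 0.16 kg. It starts lying level in the cradle, axis 55 mm above the table.
- pin_tip (a point): Centre of the pin's flat nose (6 mm across), 135 mm ahead of the grip's centre along x; same axes. The steel rod is 12 mm thick, tapering over its last 10 mm to the nose. A collar on it, 26 mm across and 6 mm thick, has its front face 46 mm behind the nose and stops the pin at full depth.
- cradle: Fixed wooden cradle; origin on the table below the grip's centre as the pin lies, x along the pin. Two U-notched uprights, 40 mm wide, 59 mm high, 8 mm thick, at x = 34 and 76 mm hold the rod; base 62 x 56 x 10 mm from x = 24 to 86 mm. Lift the pin straight up out of it.
- case: Fixed glass-topped aluminium showcase 230 x 360 x 130 mm; origin on the table below the middle of the face towards the robot, x into the case (the pin goes in along +x), z up. In that face, centred 83 mm up, is a window 110 mm wide, 40 mm high. The case cracks if pressed with more than 30 N.
- hood (a point): Middle of the outer edge of the hood over the window, 35 mm out from the case's face, on the hood's underside, 103 mm above the table; axes as the case. The hood is 162 mm wide and 18 mm thick, with 5 mm cheeks at both ends reaching down to 63 mm above the table.
- window (a point): Middle of the window, on the front of the dark steel plate that fills it, 7 mm behind the case's face, 83 mm above the table; axes as the case. The plate is sprung and damped (60 N s/m): gives at 2 N, yields 10 mm along +x by 7 N, then stops hard. The slot through it is at this height, its middle up to 35 mm to either side (y) of this point.
- plate_end (a point): Left (+y) end of the visible plate, 55 mm from window. The slot is 16 mm wide, 17 mm high, with a closed-sided tunnel behind, 56 mm deep in all; it stays put sideways. When a pressed nose slides over it the plate springs back round the nose: the push dies away and the nose is caught sideways. With the pin home, its collar rests on the plate.
- goblet: Loose green stone goblet, 60 mm across, 95 mm high, origin under its centre; leave alone.
- pyramid: Loose green stone stepped pyramid, 70 mm wide, 60 mm high, origin under its centre; leave alone.
- trinket: Loose green stone trinket box, 66 x 86 x 55 mm, origin under its centre; leave alone.
Not all that is in view belongs to the job. Of the things that look like the part that bears pin_grip, the middle-sized one is meant.

How it is judged (in metres and radians):
On the way:
1. the pin's nose is at the plate in the window (x of pin_tip in the frame of window above -0.006 m and y of pin_tip in the frame of window between -0.06 and 0.06 m and z of pin_tip in the frame of window between -0.02 and 0.02 m), for 0.1 s.
At the end, for the whole second after the job is handed in: The pin rests in the slot, its nose at least 38 mm behind the plate's free surface (46 mm when the collar touches), within 50 mm sideways and 15 mm in height of the window's middle, in line with the case within 0.3 rad, released and at rest (under 20 mm/s) (x of pin_tip in the frame of window above 0.038 m and y of pin_tip in the frame of window between -0.05 and 0.05 m and z of pin_tip in the frame of window between -0.015 and 0.015 m and angle between the x axis of pin_tip and the x axis of window, either way round below 0.3 rad and linear speed of pin below 0.02 m/s).
It fails at once if the pin presses on the showcase with more than 30 N (contact force between pin and case above 30 N).
It fails at once if the gripper or arm presses on the showcase with more than 30 N (contact force between any of the fingers, the arm and case above 30 N).
It fails at once if a stone carving is moved more than 20 mm (distance of any of goblet, pyramid, trinket from where it was at the start of the episode above 0.02 m).
It also fails if it takes over 64 s, if anything falls off the work surface, if the arm or the gripper's body presses on something with over 40 N, if the wrist force passes 120 N, or if a joint passes its speed limit or range.

ROBOT

A 6-joint arm with a two-finger parallel gripper is mounted at the origin on the work surface. World frame = base frame: x ahead of the robot, y to its left, z up, the work surface at z = 0. Lengths are in mm, angles in rad, forces in N, time in s.
With the tool pointing down it reaches from about 200 to 875 mm from the base axis. Payload 3.4 kg.
Tool frame: the origin (TCP) lies on the centre line of the jaws, within the pads' length; the fingertips stand 19 mm ahead of it and the grasp point (between the pads) is the TCP; z points along the fingers, y is the line along which they close (so a half turn about z gives the same grasp; the last joint's range is limited). The gripper opens to 94 mm and grips with 3 to 60 N. Pads are 16 mm wide; open, the fingers measure 119 mm over their backs; the gripper's body (75 mm by 177 mm) begins 78 mm behind the grasp point.
Start: joints at [-1.279, 0.276, 1.505, -0, 1.361, -0.121], TCP at [230.679, -526.736, 224.493] pointing down, gripper open.
Joint ranges: [-2.89, 2.89], [-0.75, 2.08], [0.22, 2.7], [-1.18, 4.32], [0.11, 2.71], [-2.7, 2.7]. Speed limits (rad/s): [2.57, 2.57, 3.14, 3.14, 3.14, 3.14].

INTERFACE

Orientations are given as a rotation vector (axis times angle).
In Python, from cell import manip, viewer, finder gives the robot as it stands. The module is installed in compiled form; this text tells all that it offers.
- The arm moves only by the shell command python3 -m handwheel 'ROWS' [OPENING] [FORCE]. ROWS is JSON, one flat list of numbers, 4 for each row, row after row: the shift along the tool's x, y, z in m, then the turn about the tool's z in degrees. In form: [dx, dy, dz, roll, dx, dy, dz, roll, ...]. A call has 1 to 12 rows; each row is the pose to reach, as a shift and turn from the pose commanded when the call began, along the tool's axes at that moment; what a row does not reach only later rows make up. A row lasts 1/8 s, in which the tool goes at most 62.5 mm and 10.7 degrees, less where a joint would pass 70% of its speed; a pose out of reach is approached as far as the arm can. A call with a gripper value outside its range is refused whole. OPENING is the opening, from -1 (shut) to 1 (fully open), so that 0 is half open, set as the call begins (- or left out, the last holds). The fingers move at their own pace and stop on an object; FORCE is the grip in N (left out, the last holds). Time passes only in rows, so rows that repeat a pose let the fingers close. It gives the time, the measured TCP pose, the force, the opening and the grip force at its end, in the units of the state.
- manip.state(): the state, without advancing time (a new reading comes with each control period).
- viewer.snapshot(name): name is "scene" or "top" or "wrist"; returns a dict with "img" (480x640x3 uint8, red, green, blue), "vertical_fov" (degrees; the focal length in pixels is half the picture's height over the tangent of half this angle, whatever the lens; pixels are square), "cx", "cy" (the principal point, pixels), "k1" (the pictures are not rectified: a ray, as slopes to the right and down, at radius r is drawn at 1 + k1 r^2 times it, then the intrinsics apply), "cam_to_world" (4x4, takes a point from camera to world coordinates); the wrist camera has in their place "tool_from_camera" (4x4, takes a point from camera to tool coordinates, whose origin is the TCP and whose axes are the flange's). Camera axes: x right, y down, z forward; pixel columns grow to the right and rows downward; lengths in mm; the calibration is good to about 2 mm. A picture is of the moment at which its call begins: read the wrist's pose just before it. There is no depth.
- manip.hand_in(): hands the job in; it is judged then, once.
Trained networks look in a picture, given as the dict that the camera call returned (one of the last four; its "shot" number tells which), for a name from the list of things; names that differ only in an ending like _2 or _b are one class to them, and where a whole thing is asked for, a point or a joint stands for the part that bears it (a point fixed in the world has none). Each returns a list of dicts, best first, with "score" (0 to 1); they miss things now and then, are a little off and sometimes report something else, mostly with a low value. They report only what shows in the picture. A call takes as long as a camera call. They do not tell look-alikes from the thing itself.
- finder.outline_of(picture, name): "pixels" (480x640 bool, what is visible of it) and "box" ([centre column, centre row, width, height] in pixels, round what is visible of it).
The state is a dict: "t": time; "qpos": joint angles; "qvel": joint speeds; "joint_efforts": joint torques, N m; "tcp_pos": TCP position; "eef_rot": TCP orientation; "wrist_force": force on the tool from outside, world axes, zero at the start; "ft_torque": the same for the moment, N m; "opening": finger opening in mm; "grasp_force": force on a finger pad.
Only numpy, scipy, OpenCV 4.12 (cv2) and the standard library are available. Lean on these libraries where they do the work, as an engineer would, in place of code of your own. Each camera call takes 0.05 s, during which the arm holds its last target. There are 200 camera calls.

## Working session

There is one attempt and no reset: what is moved stays moved. The work goes in short steps, Python scripts to look and compute and a shell command to move; the robot and the scene stay as the last step left them, time stands still between calls to the robot, and variables do not carry over. Pictures are saved under pics/ and viewed, at most 10 in all, crops included, and the job is handed in when it is done.

```bash
mkdir -p pics; cat > h.py <<'E'
import numpy as np, cv2
from cell import manip, viewer, finder
from scipy.spatial.transform import Rotation as R
def cam(p):
    f=240/np.tan(np.radians(p["vertical_fov"])/2)
    if "cam_to_world" in p: T=np.array(p["cam_to_world"])
    else:
        s=manip.state(); W=np.eye(4); W[:3,:3]=R.from_rotvec(s["eef_rot"]).as_matrix(); W[:3,3]=s["tcp_pos"]; T=W@np.array(p["tool_from_camera"])
    return f,T
def toplane(p,uv,z,T=None):
    f,T0=cam(p); T=T0 if T is None else T
    out=[]
    for u,v in np.atleast_2d(uv):
        d=np.array([(u-p["cx"])/f,(v-p["cy"])/f]); q=d.copy()
        for _ in range(20): q=d/(1+p["k1"]*(q@q))
        r=T[:3,:3]@np.array([q[0],q[1],1]); o=T[:3,3]
        out.append(o+r*(z-o[2])/r[2])
    return np.array(out)
def proj(p,X,T=None):
    f,T0=cam(p); T=T0 if T is None else T
    c=(np.atleast_2d(X)-T[:3,3])@T[:3,:3]; q=c[:,:2]/c[:,2:]; r2=(q**2).sum(1,keepdims=True)
    return q*(1+p["k1"]*r2)*f+[p["cx"],p["cy"]]
def save(p,n): cv2.imwrite("pics/"+n+".png",cv2.cvtColor(p["img"],cv2.COLOR_RGB2BGR))
E
python3 - <<'E'
from h import *
import numpy as np
a=viewer.snapshot("scene");b=viewer.snapshot("top")
im=np.hstack([a["img"],b["img"]]); im=cv2.resize(im,(1280,480))
save(a,"scene");save(b,"top")
for n,p in(("scene",a),("top",b)):
    print(n,p["vertical_fov"],p["k1"],np.round(p["cam_to_world"],2).tolist())
    for k in["pin_grip","cradle","case","hood","window","plate_end","goblet","pyramid","trinket"]:
        for o in finder.outline_of(p,k): print(k,round(o["score"],2),np.round(o["box"]).astype(int).tolist(), int(o["pixels"].sum()))
s=manip.state();print({k:np.round(v,3).tolist() for k,v in s.items()})
E
```

```text
scene 47.00272969260957 0.011736432582822746 [[0.76, 0.54, -0.36, 880.56], [0.65, -0.63, 0.42, -449.4], [-0.0, -0.55, -0.83, 976.94], [0.0, 0.0, 0.0, 1.0]]
pin_grip 0.95 [187, 288, 104, 65] 1502
pin_grip 0.81 [306, 274, 54, 55] 668
pin_grip 0.68 [317, 221, 10, 36] 186
cradle 0.74 [307, 281, 36, 49] 780
case 0.95 [488, 321, 203, 243] 30682
hood 0.95 [487, 322, 202, 241] 30540
window 0.93 [491, 321, 204, 242] 30579
plate_end 0.58 [490, 321, 205, 241] 30720
goblet 0.75 [442, 159, 33, 50] 1052
pyramid 0.8 [210, 403, 49, 50] 1588
trinket 0.59 [388, 135, 38, 40] 1044
trinket 0.37 [488, 321, 204, 237] 30480
top 56.30924726957673 -0.04741136781060367 [[0.02, -1.0, 0.08, 448.44], [-1.0, -0.02, 0.01, 6.52], [-0.01, -0.08, -1.0, 943.05], [0.0, 0.0, 0.0, 1.0]]
pin_grip 0.81 [364, 247, 21, 78] 685
pin_grip 0.65 [299, 294, 35, 42] 276
cradle 0.81 [363, 249, 33, 33] 637
case 0.66 [294, 89, 203, 164] 26041
hood 0.68 [293, 89, 209, 160] 25907
window 0.79 [295, 91, 204, 160] 25853
plate_end 0.75 [295, 92, 206, 162] 26112
goblet 0.77 [156, 230, 45, 36] 1070
goblet 0.55 [294, 89, 203, 160] 25898
pyramid 0.63 [500, 240, 45, 42] 1113
pyramid 0.28 [155, 307, 48, 41] 1535
trinket 0.88 [154, 308, 50, 43] 1507
{'t': 1.0, 'qpos': [-1.279, 0.276, 1.505, 0.0, 1.361, -0.121], 'qvel': [0.0, -0.0, 0.0, 0.002, -0.001, 0.001], 'joint_efforts': [-0.001, -40.448, -23.75, 0.07, 0.025, 0.0], 'tcp_pos': [230.67, -526.695, 224.494], 'eef_rot': [3.075, 0.644, 0.0], 'wrist_force': [0.735, -0.656, 0.337], 'ft_torque': [0.039, -0.031, -0.005], 'grasp_force': 0.0, 'opening': 93.753}
```

View pics/scene.png

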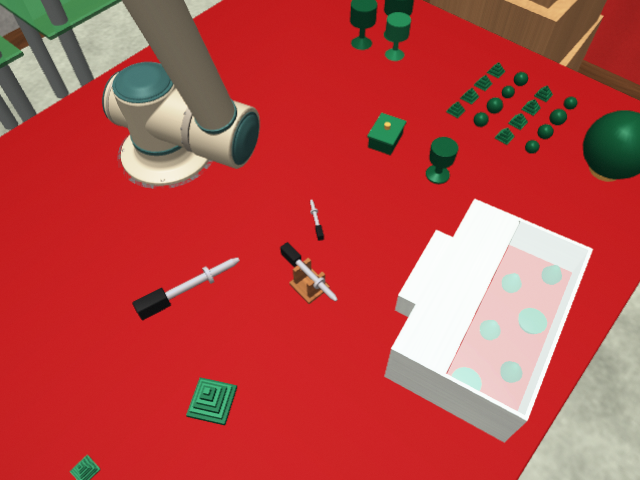

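View pics/top.png

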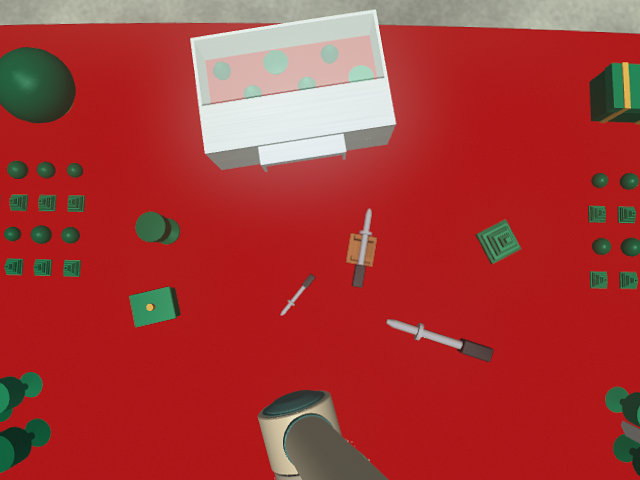

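```bash
python3 - <<'E'
from h import *
b=viewer.snapshot("top"); g=b["img"]
c=np.hstack([cv2.resize(g[190:310,260:420],(640,480),interpolation=cv2.INTER_CUBIC)])
cv2.imwrite("pics/crop.png",c[:,:,::-1])
c=cv2.resize(g[110:185,190:410],(800,273),interpolation=cv2.INTER_CUBIC); cv2.imwrite("pics/crop2.png",c[:,:,::-1])
hsv=cv2.cvtColor(g,cv2.COLOR_RGB2HSV)
print("grip/nose top@68/55",toplane(b,[[358,276]],68).round(),toplane(b,[[369,209]],55).round())
for n,m in(("dark",(hsv[...,2]<110)),):
    mm=np.zeros_like(m);mm[255:300,340:380]=m[255:300,340:380]
    v,u=np.nonzero(mm);print(n,len(u),u.mean(),v.mean(),u.min(),u.max(),v.min(),v.max())
print("case top corners",toplane(b,[[191,38],[376,10],[396,125],[206,153]],130).round().tolist())
print("hood",toplane(b,[[260,165],[345,152]],121).round().tolist())
for k,z in(("goblet",0),("pyramid",30),("trinket",40)):
    o=finder.outline_of(b,k)[0]; print(k,toplane(b,o["box"][:2],z).round())
E
```

```text
grip/nose top@68/55 [[447. -47.  68.]] [[581. -68.  55.]]
dark 219 358.2237442922374 275.4063926940639 352 364 264 286
case top corners [[894.0, 283.0, 130.0], [955.0, -70.0, 130.0], [729.0, -109.0, 130.0], [669.0, 243.0, 130.0]]
hood [[650.0, 143.0, 121.0], [678.0, -16.0, 121.0]]
goblet [[538. 379.   0.]]
pyramid [[ 524. -339.   30.]]
trinket [[376. 359.  40.]]
```

View pics/crop.png

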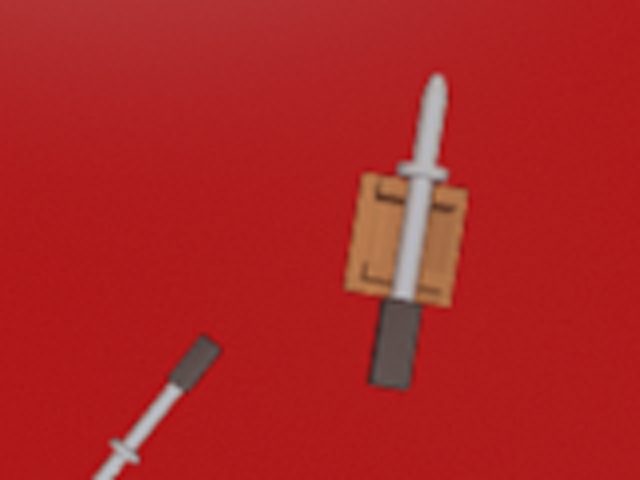

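View pics/crop2.png

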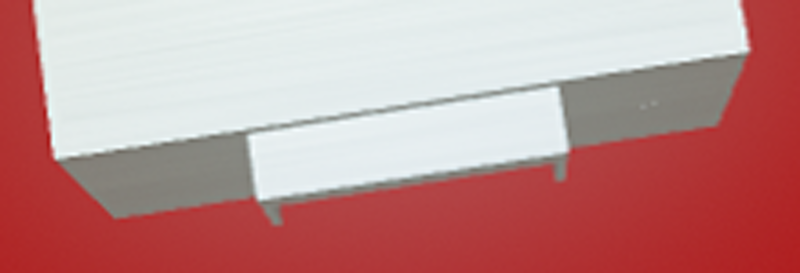

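Three look-alike pins show in the top view: a large one at (440,340), a small one at (297,295) and one in the cradle at (363,247). The cradle one is middle-sized, and the crop confirms it: grip centre at (358,276), nose at (369,209). That puts the grip at (447,-47) and the nose at (581,-68), 135.6 mm apart as specified. The case yaw is about 10° and the hood edge is 35 mm out, which also fits. I'm moving above the grip now.

```bash
python3 -m handwheel '[0.036,-0.032,0.0,3, 0.075,-0.067,0.0,6, 0.114,-0.102,0.01,9, 0.153,-0.137,0.02,12, 0.192,-0.172,0.03,15, 0.231,-0.207,0.04,18, 0.270,-0.242,0.05,21, 0.309,-0.277,0.06,24, 0.345,-0.31,0.07,27, 0.375,-0.338,0.08,30, 0.391,-0.353,0.09,32.6, 0.391,-0.353,0.095,32.6]' 0 
python3 - <<'E'
from h import *
s=manip.state();print(np.round(s["tcp_pos"],1),np.round(s["eef_rot"],4),s["t"])
p=viewer.snapshot("wrist");save(p,"w1")
for o in finder.outline_of(p,"pin_grip"): print(o["score"],np.round(o["box"]))
f,T=cam(p);print(T.round(2).tolist())
print(proj(p,[[447,-47,68],[581,-68,55]],T).round())
E
```

```text
t: 2.7
tcp_pos: [447.4, -45.4, 129.1]
eef_rot: [3.132, -0.24, -0.001]
wrist_force: [0.7, -0.6, 0.7]
opening: 47.0
grasp_force: 0.0
[447.4 -45.4 129.1] [ 3.1324e+00 -2.3970e-01 -6.0000e-04] 2.7
0.77 [530. 341. 202.  28.]
0.71 [179. 277.  49.  73.]
[[-0.15, -0.96, -0.24, 516.38], [-0.99, 0.15, 0.04, -56.89], [0.0, 0.25, -0.97, 289.7], [0.0, 0.0, 0.0, 1.0]]
[[315. 251.]
 [315.  -4.]]
```

View pics/w1.png

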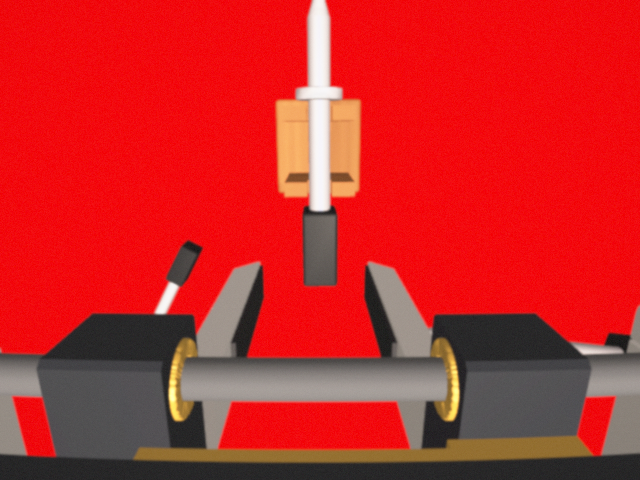

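The wrist view shows the middle-sized pin in the cradle: grip at (320,247), spanning 304–336 by 208–285, and nose at (319,0), in line with the tool.

```bash
python3 - <<'E'
from h import *
p=viewer.snapshot("wrist");f,T=cam(p);s=manip.state()
g=toplane(p,[[320,247.5]],68,T)[0];n=toplane(p,[[319,1]],58,T)[0]
e=toplane(p,[[304,285],[336,285],[320,285],[320,210]],68,T)
print(g.round(1),n.round(1),np.linalg.norm((n-g)[:2]),np.degrees(np.arctan2(*(n-g)[[1,0]])),e.round(1).tolist())
M=R.from_rotvec(s["eef_rot"]).as_matrix();print(M.round(3).tolist());c=g.copy();c[2]=55;print((M.T@(c-s["tcp_pos"])).round(1))
E
```

```text
[448.5 -50.6  68. ] [577.9 -70.1  58. ] 130.86811936388324 -8.54897968339861 [[427.4, -38.0, 68.0], [424.5, -56.4, 68.0], [426.0, -47.2, 68.0], [470.0, -53.9, 68.0]]
[[0.988, -0.155, -0.001], [-0.155, -0.988, -0.0], [-0.0, 0.001, -1.0]]
[ 2.2  3.1 74.4]
```

```bash
python3 -m handwheel '[0.002,0.0025,0.02,0, 0.002,0.0025,0.045,0, 0.002,0.0025,0.065,0, 0.002,0.0025,0.074,0, 0.002,0.0025,0.074,0]' 0 && python3 -m handwheel '[0,0,0,0,0,0,0,0,0,0,0,0,0,0,0,0,0,0,0,0,0,0,0,0]' -1 40
```

```text
t: 3.48
tcp_pos: [448.6, -50.0, 55.4]
eef_rot: [3.132, -0.247, -0.001]
wrist_force: [0.1, 0.7, 0.1]
opening: 46.8
grasp_force: 0.0
t: 4.22
tcp_pos: [449.1, -49.4, 55.8]
eef_rot: [3.132, -0.245, 0.001]
wrist_force: [-0.0, 1.2, 4.7]
opening: 19.7
grasp_force: 40.0
```

```bash
python3 -m handwheel '[0,0,-0.006,0, 0,0,-0.016,0, 0,0,-0.026,0, 0,0,-0.028,0, 0.007,-0.007,-0.028,-2, 0.017,-0.017,-0.028,-6, 0.028,-0.028,-0.028,-10, 0.039,-0.038,-0.028,-14, 0.048,-0.047,-0.028,-17, 0.054,-0.053,-0.028,-18.85, 0.054,-0.053,-0.028,-18.85, 0.054,-0.053,-0.028,-18.85]'
python3 - <<'E'
from h import *
s=manip.state();print(np.round(s["tcp_pos"],1),np.round(s["eef_rot"],4),s["wrist_force"],s["ft_torque"])
p=viewer.snapshot("wrist");save(p,"w2");f,T=cam(p)
M=R.from_rotvec(s["eef_rot"]).as_matrix();tip=s["tcp_pos"]+135*M[:,0]
print(tip,proj(p,[tip],T))
q=viewer.snapshot("top");u,v=proj(q,[tip])[0].round().astype(int);print(u,v)
r=viewer.snapshot("scene");u2,v2=proj(r,[tip])[0].round().astype(int);print(u2,v2)
A=cv2.resize(p["img"],(400,300));
B=cv2.resize(q["img"][v-60:v+60,u-80:u+80],(400,300),interpolation=cv2.INTER_CUBIC);C=cv2.resize(r["img"][v2-60:v2+60,u2-80:u2+80],(400,300),interpolation=cv2.INTER_CUBIC)
out=np.zeros((600,800,3),np.uint8);out[:300,:400]=A;out[:300,400:]=B;out[300:,:400]=C;cv2.imwrite("pics/m1.png",out[:,:,::-1])
E
```

```text
t: 5.72
tcp_pos: [509.9, -5.4, 83.3]
eef_rot: [3.13, 0.271, -0.001]
wrist_force: [-0.1, 0.3, -1.2]
opening: 19.6
grasp_force: 40.0
[509.9  -5.4  83.3] [ 3.1298e+00  2.7080e-01 -1.3000e-03] [-0.06956469  0.26979474 -1.17578295] [0.01266917 0.07971246 0.00069711]
[642.87177575  17.76762267  83.19365894] [[315.90174129 -62.32454964]]
327 175
392 281
```

View pics/m1.png

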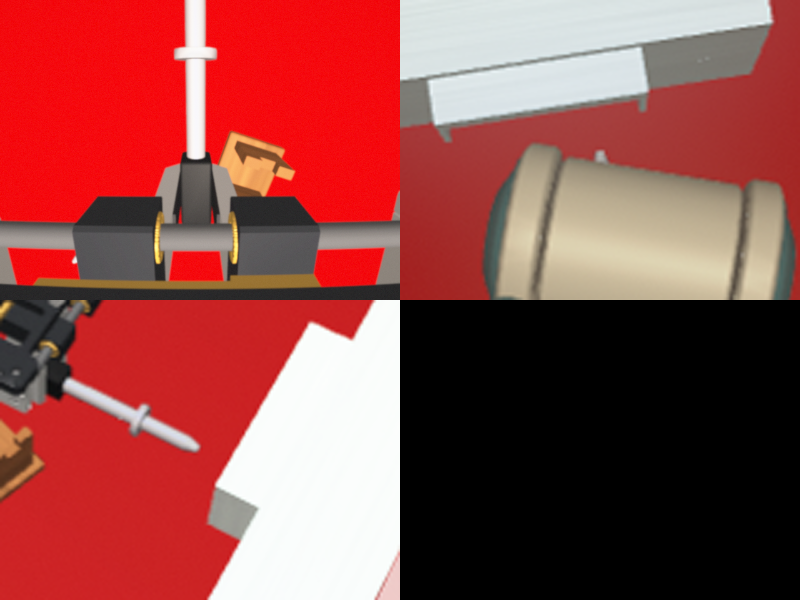

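The top view shows the pin level, and in the scene view the nose lies within 1 px of its computed position. Now I'm moving in under the hood.

```bash
python3 -m handwheel '[0.010,0,0,0, 0.025,0,0,0, 0.04,0,0,0, 0.052,0,0,0, 0.058,0,0,0, 0.060,0,0,0, 0.060,0,0,0]' | tr '\n' ' '
python3 -m handwheel '[0.002,0,0,0, 0.004,0,0,0, 0.006,0,0,0, 0.007,0,0,0,0.007,0,0,0]'| tr '\n' ' '
python3 -m handwheel '[0.001,0,0,0, 0.002,0,0,0, 0.003,0,0,0, 0.003,0,0,0]'| tr '\n' ' '
```

```text
t: 6.75 tcp_pos: [569.2, 5.0, 83.3] eef_rot: [3.13, 0.271, -0.001] wrist_force: [0.0, -0.0, -0.9] opening: 19.7 grasp_force: 40.0 t: 7.38 tcp_pos: [576.5, 6.2, 83.5] eef_rot: [3.13, 0.271, 0.0] wrist_force: [-0.8, -0.5, -0.7] opening: 19.7 grasp_force: 40.0 t: 7.88 tcp_pos: [579.5, 6.7, 83.4] eef_rot: [3.13, 0.271, 0.0] wrist_force: [0.7, -0.1, -0.8] opening: 20.4 grasp_force: 40.0
```

```bash
for i in 1 ; do python3 -m handwheel '[0.001,0,0,0, 0.002,0,0,0, 0.003,0,0,0, 0.003,0,0,0]'| tr '\n' ' '; done
python3 -c "
from h import *
print(manip.state()['ft_torque'])"
```

```text
t: 8.38 tcp_pos: [581.7, 7.1, 83.3] eef_rot: [3.13, 0.271, -0.002] wrist_force: [-2.4, -0.7, -0.2] opening: 19.2 grasp_force: 40.0 [-0.04642447  0.31509138 -0.05475881]
```

```bash
python3 -m handwheel '[0.001,0,0,0, 0.002,0,0,0, 0.003,0,0,0, 0.003,0,0,0]'| tr '\n' ' '; python3 -m handwheel '[0.000,-0.0015,0,0, 0,-0.003,0,0, 0,-0.0045,0,0, 0,-0.006,0,0]'| tr '\n' ' '
```

```text
t: 8.88 tcp_pos: [584.9, 7.7, 83.3] eef_rot: [3.13, 0.271, -0.001] wrist_force: [-4.3, -0.7, 0.3] opening: 19.8 grasp_force: 40.0 t: 9.38 tcp_pos: [584.1, 13.6, 83.3] eef_rot: [3.13, 0.271, -0.001] wrist_force: [-4.1, -3.0, -0.6] opening: 20.3 grasp_force: 40.0
```

```bash
cat > g.py <<'E'
from h import *
import sys
s=manip.state();M=R.from_rotvec(s["eef_rot"]).as_matrix();w=M.T@np.array(s["wrist_force"])
tip=s["tcp_pos"]+135*M[:,0]-[706,69.5,83];a=np.radians(9.9);C=np.array([[np.cos(a),-np.sin(a),0],[np.sin(a),np.cos(a),0],[0,0,1]])
print("t",round(s["t"],2),"tool force",w.round(1),"tip@window",(C.T@tip).round(1))
sys.exit(0 if w[0]<-2.7 and abs(w[1])<4.5 else 1)
E
python3 g.py
python3 -m handwheel '[0,-0.0015,0,0, 0,-0.003,0,0, 0,-0.0045,0,0, 0,-0.006,0,0]' >/dev/null; python3 g.py && python3 -m handwheel '[0,-0.0015,0,0, 0,-0.003,0,0, 0,-0.0045,0,0, 0,-0.006,0,0]' >/dev/null; python3 g.py && python3 -m handwheel '[0,-0.0015,0,0, 0,-0.003,0,0, 0,-0.0045,0,0, 0,-0.006,0,0]' >/dev/null; python3 g.py
```

```text
t 9.38 tool force [-4.5  2.2  0.6] tip@window [  5.3 -34.1   0.3]
t 9.88 tool force [-3.8  2.6  1. ] tip@window [  5.4 -28.    0.4]
t 10.38 tool force [-3.8  2.   0.6] tip@window [  5.4 -22.    0.4]
t 10.88 tool force [-3.9  1.6  1.1] tip@window [  5.4 -16.    0.4]
```

```bash

python3 -m handwheel '[0,-0.0015,0,0, 0,-0.003,0,0, 0,-0.0045,0,0, 0,-0.006,0,0]' >/dev/null; python3 g.py && python3 -m handwheel '[0,-0.0015,0,0, 0,-0.003,0,0, 0,-0.0045,0,0, 0,-0.006,0,0]' >/dev/null && python3 g.py && python3 -m handwheel '[0,-0.0015,0,0, 0,-0.003,0,0, 0,-0.0045,0,0, 0,-0.006,0,0]' >/dev/null && python3 g.py && python3 -m handwheel '[0,-0.0015,0,0, 0,-0.003,0,0, 0,-0.0045,0,0, 0,-0.006,0,0]' >/dev/null && python3 g.py
```

```text
t 11.38 tool force [-3.7  2.8  1.8] tip@window [  5.4 -10.    0.4]
t 11.88 tool force [-4.5  2.   0.6] tip@window [ 5.4 -4.   0.5]
t 12.38 tool force [-3.7  2.9  1.7] tip@window [5.5 2.  0.5]
t 12.88 tool force [0.2 0.6 0.6] tip@window [6.4 8.2 1. ]
```

The push has died away, so the nose is in the slot. Next I'm feeling for its two sides.

```bash
sed 's/sys.exit.*/sys.exit(0 if abs(w[0])<4 and abs(w[1])<2.5 else 1)/' g.py > g2.py
python3 -m handwheel '[0,-0.001,0,0, 0,-0.002,0,0, 0,-0.002,0,0]' >/dev/null; python3 g2.py && python3 -m handwheel '[0,-0.001,0,0, 0,-0.002,0,0, 0,-0.002,0,0]' >/dev/null && python3 g2.py && python3 -m handwheel '[0,-0.001,0,0, 0,-0.002,0,0, 0,-0.002,0,0]' >/dev/null && python3 g2.py && python3 -m handwheel '[0,-0.001,0,0, 0,-0.002,0,0, 0,-0.002,0,0]' >/dev/null && python3 g2.py
```

```text
t 13.25 tool force [-0.3  0.6  1.3] tip@window [ 5.5 10.   0.5]
t 13.62 tool force [0.3 0.  1. ] tip@window [ 5.4 12.   0.4]
t 14.0 tool force [-0.3  2.2  1.5] tip@window [ 5.5 13.4  0.5]
t 14.38 tool force [0.2 5.7 1.7] tip@window [ 5.5 15.1  0.5]
```

```bash

python3 -m handwheel '[0,0.002,0,0, 0,0.004,0,0, 0,0.006,0,0, 0,0.008,0,0, 0,0.008,0,0]' >/dev/null; python3 g2.py && python3 -m handwheel '[0,0.001,0,0, 0,0.002,0,0, 0,0.002,0,0]' >/dev/null && python3 g2.py && python3 -m handwheel '[0,0.001,0,0, 0,0.002,0,0, 0,0.002,0,0]' >/dev/null && python3 g2.py && python3 -m handwheel '[0,0.001,0,0, 0,0.002,0,0, 0,0.002,0,0]' >/dev/null && python3 g2.py
```

```text
t 15.0 tool force [ 0.3 -0.8  1.6] tip@window [5.4 8.1 0.4]
t 15.38 tool force [-0.2  0.2  0.7] tip@window [5.4 5.8 0.5]
t 15.75 tool force [-0.1 -0.3  0.9] tip@window [5.4 4.  0.5]
t 16.12 tool force [ 1.  -2.5  1.2] tip@window [5.4 2.4 0.4]
```

```bash

python3 -m handwheel '[0,-0.003,0,0, 0,-0.006,0,0, 0,-0.006,0,0]' >/dev/null; python3 g2.py && python3 -m handwheel '[0.002,0,0,0, 0.004,0,0,0, 0.006,0,0,0, 0.006,0,0,0]' >/dev/null && python3 g2.py && python3 -m handwheel '[0.003,0,0,0, 0.006,0,0,0, 0.009,0,0,0, 0.009,0,0,0]' >/dev/null && python3 g2.py && python3 -m handwheel '[0.003,0,0,0, 0.006,0,0,0, 0.009,0,0,0, 0.009,0,0,0]' >/dev/null && python3 g2.py && python3 -m handwheel '[0.003,0,0,0, 0.006,0,0,0, 0.009,0,0,0, 0.009,0,0,0]' >/dev/null && python3 g2.py
```

```text
t 16.5 tool force [-0.5  0.7  1. ] tip@window [5.4 7.8 0.5]
t 17.0 tool force [-0.3  1.1  1.4] tip@window [11.7  7.8  0.5]
t 17.5 tool force [0.2 0.7 1.5] tip@window [20.8  7.9  0.4]
t 18.0 tool force [-0.5 -0.6  1.2] tip@window [29.8  7.9  0.5]
t 18.5 tool force [-0.1  0.6  1.6] tip@window [38.8  7.9  0.5]
```

```bash
sed -i 's/w\[0\])<4/w[0])<1.6/' g2.py
python3 -m handwheel '[0.002,0,0,0, 0.004,0,0,0, 0.004,0,0,0]' >/dev/null; python3 g2.py && python3 -m handwheel '[0.001,0,0,0, 0.002,0,0,0, 0.002,0,0,0]' >/dev/null && python3 g2.py && python3 -m handwheel '[0.001,0,0,0, 0.002,0,0,0, 0.002,0,0,0]' >/dev/null && python3 g2.py && python3 -m handwheel '[0.001,0,0,0, 0.002,0,0,0, 0.002,0,0,0]' >/dev/null && python3 g2.py&& python3 -m handwheel '[0.001,0,0,0, 0.002,0,0,0, 0.002,0,0,0]' >/dev/null && python3 g2.py
```

```text
t 18.88 tool force [0.4 0.5 0.4] tip@window [42.7  7.9  0.5]
t 19.25 tool force [-0.2 -0.1  0.8] tip@window [44.5  7.9  0.5]
t 19.62 tool force [-0.2 -0.2  1.9] tip@window [46.6  7.8  0.5]
t 20.0 tool force [-2.4 -0.3  0.7] tip@window [47.8  7.9  0.1]
```

```bash

python3 -m handwheel '[0,0,0.001,0, 0,0,0.002,0, 0,0,0.002,0]' >/dev/null; python3 g2.py; python3 -m handwheel '[0,0,0,0, 0,0,0,0, 0,0,0,0, 0,0,0,0, 0,0,0,0, 0,0,0,0]' 0 | tr '\n' ' '; python3 -m handwheel '[0,0,-0.01,0, 0,0,-0.03,0, 0,0,-0.055,0, 0,0,-0.075,0, 0,0,-0.08,0, 0,0,-0.08,0]' | tr '\n' ' '
python3 - <<'E'
from h import *
p=viewer.snapshot("wrist");f,T=cam(p)
r=viewer.snapshot("scene")
out=np.zeros((300,800,3),np.uint8);out[:,:400]=cv2.resize(p["img"],(400,300));u,v=proj(r,[[615,60,83]])[0].round().astype(int)
out[:,400:]=cv2.resize(r["img"][v-60:v+60,u-80:u+80],(400,300),interpolation=cv2.INTER_CUBIC)
cv2.imwrite("pics/m2.png",out[:,:,::-1])
a=np.radians(9.9);x=np.array([np.cos(a),np.sin(a),0]);y=np.array([-np.sin(a),np.cos(a),0])
g=np.array([706,69.5,83])+47*x+8*y-135*x;print("grip expected",g,proj(p,[g+[0,0,13]],T),"collar",proj(p,[g+86*x+[0,0,13]],T))
E
```

```text
t 20.38 tool force [-2.4 -0.4 -0.9] tip@window [48.3  7.9 -1.6]
t: 21.12 tcp_pos: [619.4, 62.4, 81.4] eef_rot: [3.13, 0.271, 0.0] wrist_force: [0.4, -0.4, 1.5] opening: 47.4 grasp_force: 0.0 t: 21.88 tcp_pos: [619.4, 62.4, 161.7] eef_rot: [3.13, 0.271, 0.001] wrist_force: [0.1, 0.0, 0.0] opening: 47.0 grasp_force: 0.0 grip expected [617.9349465   62.25111378  83.        ] [[314.9942869  251.30185067]] collar [[315.22742099  95.87695528]]
```

View pics/m2.png

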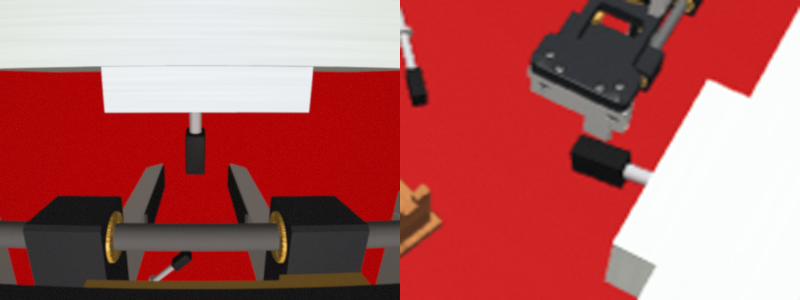

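The wrist view shows the pin seated under the hood, with the grip at about (312,242) in full pixels against (315,251) expected, so it has not slipped back. I'll check that it stays put, then hand in.

```bash
python3 - <<'E'
from h import *
np.save("a.npy",viewer.snapshot("wrist")["img"])
E
python3 -m handwheel '[0,0,0,0,0,0,0,0,0,0,0,0,0,0,0,0,0,0,0,0,0,0,0,0,0,0,0,0,0,0,0,0]' >/dev/null
python3 - <<'E'
from h import *
b=viewer.snapshot("wrist")["img"];a=np.load("a.npy")
d=lambda im:[float(np.mean(i)) for i in np.nonzero(im[180:290,285:340].max(2)<110)]
print(d(a),d(b))
if np.allclose(d(a),d(b),atol=0.7): print(manip.hand_in())
E
```

```text
[62.878470641784254, 27.273554847519346] [63.44290337494221, 27.026352288488212]
the job is handed in; nothing more can be done
None
```

The middle-sized pin is in the lock slot, about 8 mm left of the window's middle; I pushed it in until the collar touched the plate, released it, saw no movement after, and handed in the job at about 23 s (no verdict was returned).

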